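# Nest the downlight shells and hold the test lever in its enabling position

## Robot

A 7-joint arm with a two-finger parallel gripper is mounted at the origin on the work surface. World frame = base frame: x ahead of the robot, y to its left, z up, the work surface at z = 0. Lengths are in m, angles in rad, forces in N, time in s.
With the tool pointing down it reaches from about 0.425 to 0.925 m from the base axis. Payload 6.8 kg.
Tool frame: the origin (TCP) lies midway between the tips of the shut fingers; the grasp point (between the pads) lies 19 mm behind it; z points along the fingers, y is the line along which they close (so a half turn about z gives the same grasp; the last joint's range is limited). The gripper opens to 85 mm and grips with 20 to 120 N. Pads are 22 mm wide; open, the fingers measure 114 mm over their backs; the gripper's body (76 mm by 85 mm) begins 54 mm behind the grasp point. The pads swing forward as they close: fully open they stand 13 mm farther back than shut.
Start: joints at [1.222, 0.477, 0.022, 1.555, -0.011, 1.109, -0.083], TCP at [0.161, -0.656, 0.193] pointing down, gripper open.
Joint ranges: [-2.96, 2.96], [-0.34, 2.1], [-1.41, 1.46], [0.24, 2.44], [-1.37, 4.51], [0.17, 1.92], [-2.96, 2.96]. Speed limits (rad/s): [2.39, 2.39, 3.14, 3.14, 3.14, 3.14, 3.14].

## Interface

Orientations are given as a rotation vector (axis times angle).
In Python, from bench import r gives the robot as it stands. The module is installed in compiled form; this text tells all that it offers.
- The arm moves only by the tool apply_moves, never from a script. Its argument "rows" is a list of rows, each a list of 6 numbers: the shift along the tool's x, y, z scaled (see below), then the turn, a rotation vector about the tool's x, y, z scaled (see below). A call has 1 to 5 rows; each row is the pose to reach, as a shift and turn from the pose commanded when the call began, along the tool's axes at that moment; what a row does not reach only later rows make up. The controller multiplies each number of a shift by 0.25 m and each number of a turn by 90 degrees. A row lasts 1/8 s, in which the tool goes at most 62.5 mm and 10.7 degrees, less where a joint would pass 70% of its speed; a pose out of reach is approached as far as the arm can. A call with a number of a shift or a turn outside -1 to 1 is refused whole. A call with a gripper value outside its range is refused whole. "claw" is the opening, from 0 (shut) to 1 (fully open), set as the call begins (left out, the last holds). The fingers move at their own pace and stop on an object; "newtons" is the grip in N (left out, the last holds). Time passes only in rows, so rows that repeat a pose let the fingers close. It gives the time, the measured TCP pose, the force, the opening and the grip force at its end, in the units of the state.
- r.get_obs(): the state, without advancing time (a new reading comes with each control period).
- r.grab_frame(name): name is "scene" or "top"; returns a dict with "pixels" (400x640x3 uint8, red, green, blue), "intrinsics" (3x3 intrinsics, pixels), "eye" and "attitude" of the camera in the world. Camera axes: x right, y up, looking along -z (the intrinsics and any distortion apply to the point x, -y, -z); pixel columns grow to the right and rows downward; lengths in m; the calibration is good to about 2 mm. A picture is of the moment at which its call begins. There is no depth.
- r.hand_in(): hands the job in; it is judged then, once.
Trained networks look in a picture, given as the dict that the camera call returned (one of the last four; its "shot" number tells which), for a name from the list of things; names that differ only in an ending like _2 or _b are one class to them, and where a whole thing is asked for, a point or a joint stands for the part that bears it (a point fixed in the world has none). Each returns a list of dicts, best first, with "conf" (0 to 1); they miss things now and then, are a little off and sometimes report something else, mostly with a low value. They report only what shows in the picture. A call takes as long as a camera call. They do not tell look-alikes from the thing itself.
- r.search_frame(picture, thing): "rect" ([left, top, width, height] in pixels, round what is visible of it).
- r.outline_of(picture, thing): "pixels" (400x640 bool, what is visible of it) and "rect" ([left, top, width, height] in pixels, round what is visible of it).
- r.landmark_of(picture, thing): "point" ([column, row] in pixels: a listed point, or the origin of a listed thing).
The state is a dict: "clock": time; "joints": joint angles; "qvel": joint speeds; "tau": joint torques, N m; "tcp_pos": TCP position; "orientation": TCP orientation; "contact_force": force on the tool from outside, world axes, zero at the start; "moment": the same for the moment, N m; "grip_width": finger opening in m; "gripper_force": force on a finger pad.
Only numpy, scipy, OpenCV 4.12 (cv2) and the standard library are available. Lean on these libraries where they do the work, as an engineer would, in place of code of your own. Each camera call takes 0.05 s, during which the arm holds its last target. There are 200 camera calls.

## Task

Set the aluminium reflector cup into the white lamp housing clipped on the grey tester, then set the orange diffuser cup into the reflector; lower both upright onto their floors rather than dropping them, and leave the other things on the bench where they are. Then press the yellow pad of the spring-loaded enabling lever down to the middle of its travel, in the green band, never on to its bottom stop, which trips the tester. Finish while still holding it there: it springs back if let go.

Things in the scene. Friction and masses are not known exactly. Their poses are not given: they have to be found in the camera images.
- tester: grey box, 160 x 160 mm and 50 mm high, fixed to the bench, turned about the vertical; three small steel clips on top, 53 mm from its axis at most and up to 62 mm above the bench, hold the white lamp housing in its middle. Origin: centre of the underside
- housing_in (a point): centre of the inner floor of the white lamp housing (open round can fixed on the tester, outer diameter 82 mm, inner diameter 76 mm); this point is 55 mm above the bench and the housing's rim 37 mm above this point. z up
- reflector: loose open aluminium cup standing on the bench, straight sides, outer diameter 62 mm, inner diameter 57 mm, height 62 mm, floor 4 mm thick, 0.08 to 0.17 kg. Origin: centre of its underside, z up to its mouth. Standing in the housing its top 25 mm stay above the housing's rim. It swaps places with the diffuser and the tape roll
- diffuser: loose open orange plastic cup standing on the bench, straight sides, outer diameter 42 mm, height 85 mm, 0.04 to 0.09 kg. Origin: centre of its underside, z up to its mouth. Standing in the reflector its top 27 mm stay above the reflector's rim
- enabler: enabling switch: black pedestal 140 x 90 mm, 50 mm high, fixed to the bench, turned about the vertical, with a lever on top in the middle of its y and an upright red-green-white scale on either side and a thin cross-bar pointer (white: released, green: middle, red: near the bottom stop). Origin: centre of the underside; the lever points to its own -x. It and the tester may stand in either of two places
- lever_hinge (a point): centre of the lever's hinge, 75 mm above the bench, on the pedestal; the hinge axis is level, along the pedestal's y
- lever_pad (a point): centre of the top face of the round yellow pad, 40 mm across, on the lever's end, moving with it: 110 mm from the hinge along the lever and 12 mm above the lever's centre line. Its height above the bench is 131 mm released, about 105 mm at the middle of the travel and 78 mm at the bottom stop
- lever (a joint): lever angle, rad: 0 released (lever rises 0.42 rad above level), grows as the pad is pressed down, 0.5 at the bottom stop; the middle of the travel is 0.25 and the green band reaches from 0.14 to 0.36. Pressing at the pad takes about 3 N to start, 7.5 N in the middle, 12 N at the stop; it springs back when let go
- tape: roll of tan tape lying flat, 84 mm across, 25 mm high, loose, to be left alone. Origin: centre of the underside
- clamp_meter: red clamp meter lying flat, about 200 x 75 x 40 mm, loose, to be left alone. Origin: on its underside near the middle
- screwdriver: orange-handled screwdriver, 200 mm, lying loose, to be left alone
- junction_box: white junction box, 80 x 80 x 45 mm with grey stubs to 94 mm, loose, nearest the robot, to be left alone. Origin: centre of the underside
Things that resemble listed ones, but are neither listed nor needed, are in the scene too. There is more than one size of the diffuser; the job needs the smallest. Of the things like the reflector, leave any that is blue; of the rest the smaller one is meant.

How it is judged:
By the outcome, as a careful person would: the job done as asked, in the order asked, and still so for the second after the job is handed in, while the arm keeps its last pose, push and grip.
It also fails if it takes over 64 s, if anything falls off the work surface, if the arm or the gripper's body presses on something with over 40 N, if the wrist force passes 120 N, or if a joint passes its speed limit or range.

## Working session

There is one attempt and no reset: what is moved stays moved. The work goes in short steps, Python scripts to look and compute and a tool call to move; the robot and the scene stay as the last step left them, time stands still between calls to the robot, and variables do not carry over. Pictures are saved under pics/ and viewed, at most 10 in all, crops included, and the job is handed in when it is done.

Besides the shell and the picture viewer there is one more tool, called after ">>>" as name([rows], argument=value, ...), one row to a line, values as JSON. apply_moves: Moves the arm, as the interface text tells. Its arguments: {"type":"object","properties":{"rows":{"type":"array","items":{"type":"array","items":{"type":"number"}}},"claw":{"type":"number"},"newtons":{"type":"number"}},"required":["rows"]}

```bash
mkdir -p pics; cat > h.py <<'E'
import numpy as np, cv2
from bench import r
from scipy.spatial.transform import Rotation as R
def att(p):
    a=np.array(p["attitude"],float)
    return a if a.shape==(3,3) else (R.from_rotvec(a).as_matrix() if a.size==3 else R.from_quat(a).as_matrix())
def ray(p,uv):
    K=np.array(p["intrinsics"]); d=np.linalg.inv(K)@[uv[0],uv[1],1]
    return np.array(p["eye"]), att(p)@[d[0],-d[1],-d[2]]
def onz(p,uv,z):
    e,d=ray(p,uv); return e+d*(z-e[2])/d[2]
def proj(p,X):
    c=att(p).T@(np.array(X)-p["eye"]); q=np.array(p["intrinsics"])@[c[0],-c[1],-c[2]]; return q[:2]/q[2]
def tri(a,ua,b,ub):
    e1,d1=ray(a,ua);e2,d2=ray(b,ub)
    s=np.linalg.lstsq(np.c_[d1,-d2],e2-e1,rcond=None)[0]
    x,y=e1+s[0]*d1,e2+s[1]*d2
    return (x+y)/2,np.linalg.norm(x-y)
def save(p,n): cv2.imwrite("pics/"+n,p["pixels"][:,:,::-1])
E
python3 - <<'E'
from h import *
np.set_printoptions(precision=3,suppress=True)
S=r.grab_frame("scene");T=r.grab_frame("top")
print({k:v for k,v in S.items() if k!="pixels"});print({k:v for k,v in T.items() if k!="pixels"})
save(S,"s0.png");save(T,"t0.png")
o=r.get_obs();print(o["tcp_pos"],o["orientation"],o["clock"])
for n in ["tester","housing_in","reflector","diffuser","enabler","lever_hinge","lever_pad","tape"]:
  for nm,p in(("S",S),("T",T)):
    print(n,nm,[(np.round(d["point"]),round(d["conf"],2)) for d in r.landmark_of(p,n)],[(np.round(d["rect"]),round(d["conf"],2)) for d in r.search_frame(p,n)])
E
```

```text
{'intrinsics': array([[496.871,   0.   , 330.108],
       [  0.   , 496.871, 199.481],
       [  0.   ,   0.   ,   1.   ]]), 'eye': array([1.239, 0.311, 1.489]), 'attitude': array([0.335, 0.508, 1.96 ]), 'shot': 1}
{'intrinsics': array([[493.688,   0.   , 325.142],
       [  0.   , 493.688, 198.228],
       [  0.   ,   0.   ,   1.   ]]), 'eye': array([0.266, 0.005, 1.507]), 'attitude': array([ 0.143, -0.127, -1.579]), 'shot': 2}
[ 0.161 -0.655  0.192] [-3.117 -0.377  0.   ] 0.1
tester S [(array([316., 230.]), 0.71)] [(array([283., 197.,  62.,  60.]), 0.83)]
tester T [(array([341., 179.]), 0.76)] [(array([308., 145.,  61.,  65.]), 0.55)]
housing_in S [(array([317., 222.]), 0.9), (array([406., 222.]), 0.39)] [(array([288., 199.,  60.,  57.]), 0.88), (array([232., 160.,  32.,  59.]), 0.42), (array([243., 156.,  14.,  46.]), 0.42)]
housing_in T [(array([337., 172.]), 0.77)] [(array([308., 147.,  63.,  58.]), 0.97)]
reflector S [(array([410., 274.]), 0.76), (array([419., 315.]), 0.7), (array([372., 259.]), 0.69)] [(array([363., 245.,  23.,  24.]), 0.9), (array([400., 258.,  20.,  25.]), 0
[... 709 characters left out ...]
9.,  30.]), 0.75)]
enabler T [] [(array([403., 153.,  47.,  50.]), 0.68)]
lever_hinge S [(array([246., 197.]), 0.88), (array([319., 223.]), 0.59)] [(array([231., 158.,  35.,  61.]), 0.84)]
lever_hinge T [(array([420., 155.]), 0.56), (array([422., 181.]), 0.23)] [(array([403., 153.,  48.,  53.]), 0.76)]
lever_pad S [(array([244., 164.]), 0.52), (array([319., 224.]), 0.44)] [(array([240., 159.,  14.,  44.]), 0.72)]
lever_pad T [] [(array([420., 157.,  23.,  38.]), 0.92)]
tape S [(array([456., 240.]), 0.77), (array([244., 164.]), 0.29)] [(array([444., 227.,  29.,  28.]), 0.6), (array([398., 256.,  23.,  27.]), 0.24)]
tape T [(array([196., 228.]), 0.92)] [(array([181., 213.,  26.,  24.]), 0.65)]
```

```bash
python3 - <<'E'
import cv2,numpy as np
s=cv2.imread("pics/s0.png");t=cv2.imread("pics/t0.png")
a=cv2.resize(s[130:345,210:490],(784,602),interpolation=3)[:600]
b=cv2.resize(t[110:300,170:460],None,fx=2.7,fy=2.7,interpolation=3)
cv2.imwrite("pics/s0c.png",a);cv2.imwrite("pics/t0c.png",b)
E
```

```text
(no output)
```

View pics/s0c.png

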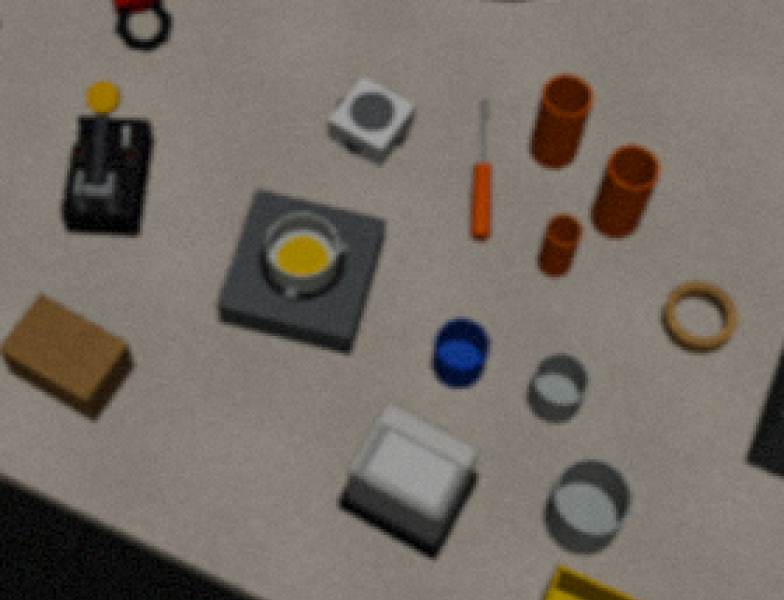

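View pics/t0c.png

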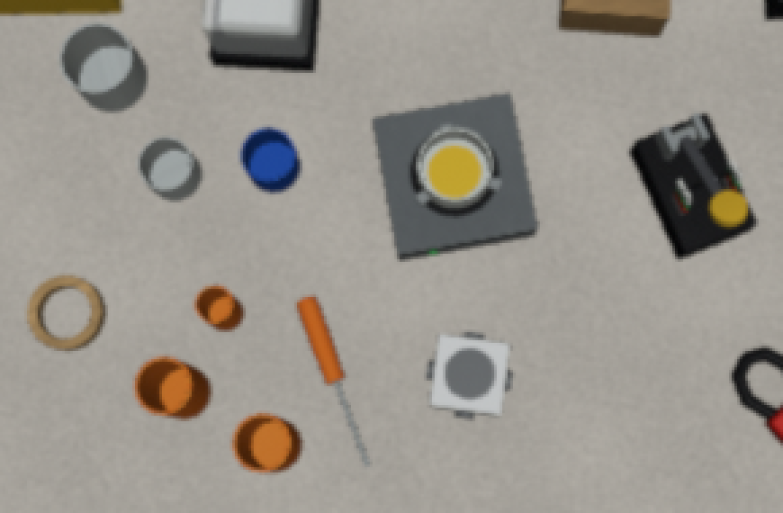

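The pictures show these candidates. Reflector: blue at scene (374,256), small aluminium at (409,269) and top (233,172), large aluminium at (420,311). The small aluminium one fits, being not blue and the smaller of the rest. Diffuser: three orange cups at scene (411,172), (434,197) and (410,217). The smallest, at (410,217) and top (251,224), fits. The lever's pad is at scene (247,165) and top (440,187). The housing is at scene (318,221) and top (338,172).

```bash
cat >> h.py <<'E'
from scipy.optimize import minimize
def hull(p,pts):
    m=np.zeros((800,1280),np.uint8); q=np.array([proj(p,X) for X in pts])*2
    cv2.fillConvexPoly(m,cv2.convexHull(np.round(q*16).astype(np.int32)),1,shift=4); return m>0
def cyl(x,y,z0,d,h,n=40):
    a=np.linspace(0,2*np.pi,n,False); return [[x+d/2*np.cos(t),y+d/2*np.sin(t),z] for t in a for z in(z0,z0+h)]
def fit(views,model,x0,step):
    up=[(p,cv2.resize(m.astype(np.float32),(1280,800))>.5) for p,m in views]
    def c(x):
        return -sum((lambda h:(h&m).sum()/(h|m).sum())(hull(p,model(x)),m) for p,m in up)/len(up)
    s=minimize(c,x0,method="Nelder-Mead",options=dict(initial_simplex=np.vstack([x0]+[np.array(x0)+np.eye(len(x0))[i]*step[i] for i in range(len(x0))]),xatol=2e-4,fatol=1e-4))
    return s.x,-s.fun
def near(p,n,uv):
    best=None
    for d in r.outline_of(p,n):
        v,u=np.nonzero(d["pixels"]); e=np.hypot(u.mean()-uv[0],v.mean()-uv[1])
        if e<10 and (best is None or e<best[0]): best=(e,d["pixels"],d["conf"])
    return best
E
python3 - <<'E'
from h import *
np.set_printoptions(precision=4,suppress=True)
S=r.grab_frame("scene");T=r.grab_frame("top")
for n,us,ut,d,h in(("reflector",(409,269),(233,172),.062,.062),("diffuser",(410,217),(251,224),.042,.085)):
    X,g=tri(S,us,T,ut);print(n,"tri",X,g)
    ms,mt=near(S,n,us),near(T,n,ut)
    print([None if m is None else (m[0],m[2],m[1].sum()) for m in(ms,mt)])
    v=[(p,m[1]) for p,m in((S,ms),(T,mt)) if m]
    print(fit(v,lambda x:cyl(x[0],x[1],x[2],d,h),[X[0],X[1],0.],[.01,.01,.01]))
def box(x,w,l,z0,z1):
    c,s=np.cos(x[2]),np.sin(x[2]); return [[x[0]+c*a*w/2-s*b*l/2,x[1]+s*a*w/2+c*b*l/2,z] for a in(-1,1) for b in(-1,1) for z in(z0,z1)]
# yellow blobs
for nm,p in(("S",S),("T",T)):
    hsv=cv2.cvtColor(p["pixels"],cv2.COLOR_RGB2HSV)
    m=cv2.inRange(hsv,(20,140,110),(32,255,255))
    k,_,st,ce=cv2.connectedComponentsWithStats(m)
    print(nm,[(st[i],ce[i]) for i in range(1,k) if st[i][4]>20])
    for n in("tester","enabler","lever_pad","lever"):
        for d in r.outline_of(p,n)[:2]: 
            v,u=np.nonzero(d["pixels"]);print(n,d["rect"],round(d["conf"],2),d["pixels"].sum(),u.mean(),v.mean())
print("housing", tri(S,r.landmark_of(S,"housing_in")[0]["point"],T,r.landmark_of(T,"housing_in")[0]["point"]))
print("hinge", tri(S,r.landmark_of(S,"lever_hinge")[0]["point"],T,r.landmark_of(T,"lever_hinge")[0]["point"]))
s=S["pixels"][240:290,380:440,::-1]; t=T["pixels"][145:240,205:275,::-1]; s2=S["pixels"][190:240,380:440,::-1]
f=lambda a,k:cv2.resize(a,None,fx=k,fy=k,interpolation=3)
c=np.hstack([np.vstack([f(s,5),f(s2,5)]),cv2.resize(f(t,5),(368,500))]);cv2.imwrite("pics/c1.png",c)
E
```

```text
reflector tri [0.6081 0.3026 0.0233] 0.0011110196983219608
[(np.float64(0.967415098628339), 0.93, np.int64(444)), (np.float64(0.26894543068273247), 0.61, np.int64(428))]Traceback (most recent call last):
  File "<stdin>", line 9, in <module>
  File "h.py", line 30, in fit
    s=minimize(c,x0,method="Nelder-Mead",options=dict(initial_simplex=np.vstack([x0]+[np.array(x0)+np.eye(len(x0))[i]*step[i] for i in range(len(x0))]),xatol=2e-4,fatol=1e-4))
    res = _minimize_neldermead(fun, x0, args, callback, bounds=bounds,
                               **options)
    fsim[k] = func(sim[k])
              ~~~~^^^^^^^^
    fx = function(np.copy(x), *(wrapper_args + args))
  File "h.py", line 29, in c
    return -sum((lambda h:(h&m).sum()/(h|m).sum())(hull(p,model(x)),m) for p,m in up)/len(up)
            ~~~^^^^^^^^^^^^^^^^^^^^^^^^^^^^^^^^^^^^^^^^^^^^^^^^^^^^^^^^^^^^^^^^^^^^^^
  File "h.py", line 29, in <genexpr>
    return -sum((lambda h:(h&m).sum()/(h|m).sum())(hull(p,model(x)),m) for p,m in up)/len(up)
                ~~~~~~~~~~~~~~~~~~~~~~~~~~~~~~~~~~^^^^^^^^^^^^^^^^^^^^
TypeError: fit.<locals>.c.<locals>.<genexpr>.<lambda>() takes 1 positional argument but 2 were given
```

```bash
sed -i 's/(lambda h:(h&m)/(lambda h,m:(h\&m)/; s/for X in pts\])\*2$/for X in pts])*2+.5/' h.py
cat > m.py <<'E'
from h import *
np.set_printoptions(precision=4,suppress=True)
S=r.grab_frame("scene");T=r.grab_frame("top")
for n,us,ut,d,h in(("reflector",(409,269),(233,172),.062,.062),("diffuser",(410,217),(251,224),.042,.085)):
    X,g=tri(S,us,T,ut);print(n,"tri",X,g)
    ms,mt=near(S,n,us),near(T,n,ut)
    print([None if m is None else (m[0],m[2],m[1].sum()) for m in(ms,mt)])
    v=[(p,m[1]) for p,m in((S,ms),(T,mt)) if m]
    if len(v)==2:print(fit(v,lambda x:cyl(x[0],x[1],x[2],d,h),[X[0],X[1],0.],[.01,.01,.01]))
    else: print(fit(v,lambda x:cyl(x[0],x[1],0,d,h),[X[0],X[1]],[.01,.01]))
for nm,p in(("S",S),("T",T)):
    hsv=cv2.cvtColor(p["pixels"],cv2.COLOR_RGB2HSV)
    m=cv2.inRange(hsv,(20,140,110),(32,255,255))
    k,_,st,ce=cv2.connectedComponentsWithStats(m)
    print(nm,[(st[i],ce[i]) for i in range(1,k) if st[i][4]>20])
    for n in("tester","enabler","lever_pad","lever"):
        for d in r.outline_of(p,n)[:2]: 
            v,u=np.nonzero(d["pixels"]);print(n,d["rect"],round(d["conf"],2),d["pixels"].sum(),u.mean(),v.mean())
L=lambda p,n:[d["point"] for d in r.landmark_of(p,n)]
for n in("housing_in","lever_hinge","lever_pad","enabler","tester"):
    a,b=L(S,n),L(T,n)
    if a and b: print(n,*[(tri(S,x,T,y)) for x in a[:2] for y in b[:2]])
s=S["pixels"][240:290,380:440,::-1]; t=T["pixels"][145:240,205:275,::-1]; s2=S["pixels"][190:240,380:440,::-1]
f=lambda a,k:cv2.resize(a,None,fx=k,fy=k,interpolation=3)
c=np.hstack([np.vstack([f(s,5),f(s2,5)]),cv2.resize(f(t,5),(368,500))]);cv2.imwrite("pics/c1.png",c)
E
python3 m.py
```

```text
reflector tri [0.6081 0.3026 0.0233] 0.0011110196983219608
[(np.float64(0.76639303013792), 0.65, np.int64(420)), (np.float64(0.7141305025129763), 0.81, np.int64(395))]
(array([ 0.6072,  0.3017, -0.0079]), np.float64(0.8985134781678252))
diffuser tri [0.4439 0.2417 0.0411] 0.0007873306962435116
[(np.float64(0.2065598568301295), 0.65, np.int64(228)), (np.float64(0.18102097956128896), 0.78, np.int64(220))]
(array([ 0.4439,  0.241 , -0.0091]), np.float64(0.8455270697468578))
S [(array([241, 159,  12,  11, 106], dtype=int32), array([246.3302, 164.0849])), (array([309, 215,  18,  13, 191], dtype=int32), array([317.5393, 221.1099])), (array([ 392,  332,  120,   68, 2177], dtype=int32), array([436.0537, 371.5756])), (array([464, 364,  38,  36, 573], dtype=int32), array([484.6981, 386.8063])), (array([549, 392,  19,   8,  77], dtype=int32), array([556.1948, 396.5455]))]
tester [286.0, 197.6, 60.3, 59.1] 0.95 2519 317.7693529178245 226.540293767368
enabler [230.5, 156.8, 31.2, 59.5] 0.63 1291 248.49961270333074 189.70410534469403
enabler [246.3, 105.4, 23.8, 41.9] 0.49 723 257.4190871369295 12
[... 929 characters left out ...]
9, 22.9, 35.5] 0.87 374 432.91711229946526 176.99732620320856
lever_pad [406.2, 152.6, 40.8, 53.7] 0.7 1612 426.38461538461536 178.47766749379653
lever [419.9, 156.6, 29.9, 39.6] 0.91 341 433.6715542521994 177.52785923753666
housing_in (array([ 0.5898, -0.0261,  0.0469]), np.float64(0.00440870594913867))
lever_hinge (array([ 0.6323, -0.2658,  0.0783]), np.float64(0.0066261979065662495)) (array([ 0.594 , -0.2443,  0.243 ]), np.float64(0.026061002646793358))
lever_pad (array([ 0.5385, -0.3079,  0.1271]), np.float64(0.0030164294881962115))
enabler (array([ 0.5842, -0.2908, -0.0024]), np.float64(0.0069068736175210985))
tester (array([ 0.6019, -0.0282, -0.0048]), np.float64(0.011177298226583128))
```

View pics/c1.png

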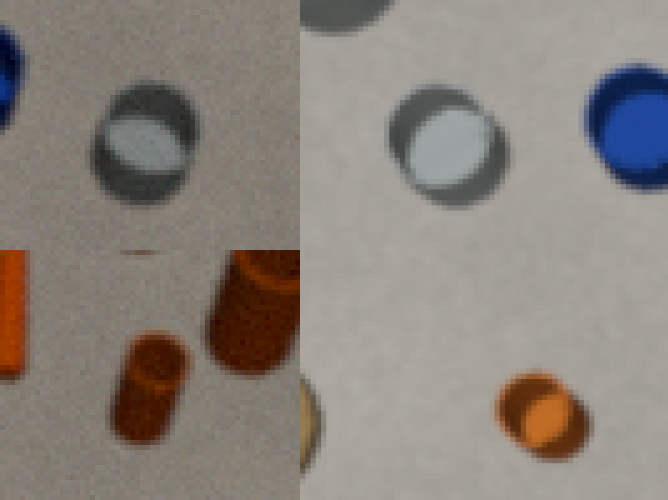

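The enlarged crop confirms it. The small aluminium cup is about 62 mm wide and is not blue, and the small orange cup is about 42 mm wide.

```bash
cat >> h.py <<'E'
def go(X,yaw=None,rows=1):
    """print row numbers to reach world TCP X (tool down, tool-x at yaw) from present measured pose"""
    o=r.get_obs(); Rt=R.from_rotvec(o["orientation"]); p=np.array(o["tcp_pos"])
    m=Rt.as_matrix(); y0=np.arctan2(m[1,0],m[0,0])
    yaw=y0 if yaw is None else yaw
    Rd=R.from_matrix([[np.cos(yaw),np.sin(yaw),0],[np.sin(yaw),-np.cos(yaw),0],[0,0,-1]])
    s=Rt.inv().apply(np.array(X)-p)/.25; t=(Rt.inv()*Rd).as_rotvec()/(np.pi/2)
    print("yaw",round(y0,3),"pos",p.round(4),"row",s.round(3),t.round(3),"rows>=",np.ceil(max(np.linalg.norm(s)*4,np.linalg.norm(t)*90/10.7)))
E
python3 - <<'E'
from h import *
np.set_printoptions(precision=4,suppress=True)
S=r.grab_frame("scene");T=r.grab_frame("top")
def om(p,uv,lo,hi):
    m=cv2.inRange(cv2.cvtColor(p["pixels"],cv2.COLOR_RGB2HSV),lo,hi)
    k,l,st,ce=cv2.connectedComponentsWithStats(m); return l==l[uv[1],uv[0]]
v=[(S,om(S,(410,217),(0,150,50),(18,255,255))),(T,om(T,(251,224),(0,150,50),(18,255,255)))]
print([m.sum() for _,m in v],fit(v,lambda x:cyl(x[0],x[1],x[2],.042,.085),[.444,.241,0],[.01,.01,.01]),fit(v,lambda x:cyl(x[0],x[1],0,.042,.085),[.444,.241],[.01,.01]))
v=[(S,near(S,"reflector",(409,269))[1]),(T,near(T,"reflector",(233,172))[1])]
print(fit(v,lambda x:cyl(x[0],x[1],0,.062,.062),[.607,.302],[.01,.01]))
print("pad",tri(S,(246.33,164.08),T,(439.6,186.45)),"floor",tri(S,(317.5,221.1),T,(337.8,173.0)))
def box(x):
    c,s=np.cos(x[2]),np.sin(x[2]); return [[x[0]+.08*(c*a-s*b),x[1]+.08*(s*a+c*b),z] for a in(-1,1) for b in(-1,1) for z in(0,.05)]+cyl(x[0],x[1],.055,.082,.037)
v=[(S,r.outline_of(S,"tester")[0]["pixels"]),(T,r.outline_of(T,"tester")[0]["pixels"])]
print("tester",fit(v,box,[.595,-.027,.15],[.01,.01,.2]))
# housing: white ring hull
v=[]
for p in(S,T):
    c=proj(p,[.592,-.026,.075]);h=cv2.cvtColor(p["pixels"],cv2.COLOR_RGB2HSV)
    g=(h[...,2]>125)&((np.indices((400,640))-c[::-1,None,None])**2).sum(0).__lt__(19**2)
    q=np.argwhere(g)[:,::-1].astype(np.int32).copy(); m=np.zeros((400,640),np.uint8);cv2.fillConvexPoly(m,cv2.convexHull(q),1);v.append((p,m>0))
print("housing",[m.sum() for _,m in v],fit(v,lambda x:cyl(x[0],x[1],.055,.082,.037),[.592,-.026],[.01,.01]))
go([.58,-.30,.3])
E
```

```text
[np.int64(215), np.int64(185)] (array([ 0.4433,  0.2397, -0.0041]), np.float64(0.7520385167702217)) (array([0.4455, 0.2396]), np.float64(0.7479883051833776))
(array([0.606 , 0.3011]), np.float64(0.9425093912524216))
pad (array([ 0.535 , -0.3091,  0.1223]), np.float64(0.00022113839347446214)) floor (array([ 0.5936, -0.0215,  0.0558]), np.float64(0.001902945660939842))
tester (array([ 0.5943, -0.0206,  0.1731]), np.float64(0.9561801638188859))
housing [np.int64(524), np.int64(671)] (array([ 0.5929, -0.0226]), np.float64(0.7587249754973364))
yaw 0.241 pos [ 0.1609 -0.6556  0.1931] row [ 1.967 -0.982 -0.428] [0. 0. 0.] rows>= 9.0
```

>>> apply_moves([
  [0.92, -0.25, -0.43, 0, 0, 0],
  [0.92, -0.25, -0.43, 0, 0, 0],
  [0.92, -0.25, -0.43, 0, 0, 0],
  [0.92, -0.25, -0.43, 0, 0, 0],
  [0.92, -0.25, -0.43, 0, 0, 0],
], claw=1)

```text
clock: 4.03
tcp_pos: [0.3756, -0.5371, 0.3029]
orientation: [3.115, 0.39, 0.007]
contact_force: [-1.0, -0.3, -0.4]
grip_width: 0.0856
gripper_force: 0.0
```

>>> apply_moves([
  [1, -0.73, 0, 0, 0, 0],
  [1, -0.73, 0, 0, 0, 0],
  [1, -0.73, 0, 0, 0, 0],
  [1, -0.73, 0, 0, 0, 0],
  [1, -0.73, 0, 0, 0, 0],
])

```text
clock: 4.65
tcp_pos: [0.5692, -0.3023, 0.3004]
orientation: [3.119, 0.376, -0.001]
contact_force: [1.3, 0.7, 0.4]
grip_width: 0.0856
gripper_force: 0.0
```

>>> apply_moves([
  [0.35, -1, 0, 0, 0, 0],
  [0.35, -1, 0, 0, 0, 0],
  [0.35, -1, 0, 0, 0, 0],
  [0.35, -1, 0, 0, 0, 0],
  [0.35, -1, 0, 0, 0, 0],
])

```text
clock: 5.28
tcp_pos: [0.5939, -0.0344, 0.3006]
orientation: [-3.116, -0.388, -0.0]
contact_force: [0.5, -0.6, -1.1]
grip_width: 0.0853
gripper_force: 0.0
```

>>> apply_moves([
  [0.2, -1, 0, 0, 0, 0],
  [0.2, -1, 0, 0, 0, 0],
  [0.2, -1, 0, 0, 0, 0],
  [0.2, -1, 0, 0, 0, 0],
  [0.2, -1, 0, 0, 0, 0],
])

```text
clock: 5.9
tcp_pos: [0.5815, 0.2202, 0.3002]
orientation: [-3.115, -0.388, 0.001]
contact_force: [-0.3, -0.6, 0.6]
grip_width: 0.0852
gripper_force: 0.0
```

```bash
python3 -c "
from h import *
go([.606,.3015,.16],0.241);print(r.get_obs()['joints'].round(2))"
```

```text
yaw 0.248 pos [0.5815 0.2202 0.3002] row [ 0.175 -0.29   0.561] [-0.002  0.     0.004] rows>= 3.0
[-0.16  0.34 -0.4   1.53  0.14  1.3  -1.9 ]
```

>>> apply_moves([
  [0.175, -0.29, 0.56, 0, 0, 0],
  [0.175, -0.29, 0.56, 0, 0, 0],
  [0.175, -0.29, 0.56, 0, 0, 0],
  [0.175, -0.29, 0.56, 0, 0, 0],
  [0.175, -0.29, 0.56, 0, 0, 0],
])

```text
clock: 6.52
tcp_pos: [0.6097, 0.294, 0.1617]
orientation: [3.118, 0.373, 0.002]
contact_force: [1.5, -0.3, 0.1]
grip_width: 0.0852
gripper_force: 0.0
```

```bash
python3 -c "
from h import *
T=r.grab_frame('top');S=r.grab_frame('scene');
go([.606,.3015,.034],0.241)
f=lambda a:cv2.resize(a[:,:,::-1],None,fx=4,fy=4,interpolation=3)
cv2.imwrite('pics/g1.png',np.hstack([f(T['pixels'][125:225,185:285]),f(S['pixels'][220:320,360:460])]))"
```

```text
yaw 0.238 pos [0.6098 0.2946 0.1627] row [-0.01  -0.031  0.515] [ 0.    -0.002 -0.002] rows>= 3.0
```

View pics/g1.png

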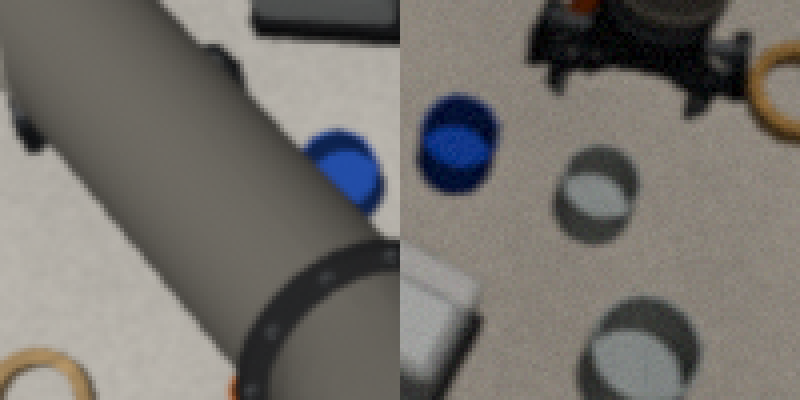

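>>> apply_moves([
  [-0.01, -0.03, 0.1, 0, 0, 0],
  [-0.01, -0.03, 0.25, 0, 0, 0],
  [-0.01, -0.03, 0.35, 0, 0, 0],
  [-0.01, -0.03, 0.35, 0, 0, 0],
  [-0.01, -0.03, 0.35, 0, 0, 0],
])

```text
clock: 7.25
tcp_pos: [0.6054, 0.3029, 0.0753]
orientation: [-3.118, -0.376, -0.005]
contact_force: [0.4, -0.4, 0.8]
grip_width: 0.0854
gripper_force: 0.0
```

```bash
python3 -c "
from h import *
go([.606,.3015,.034],0.241);print(r.get_obs()['contact_force'])"
```

```text
yaw 0.24 pos [0.6054 0.3029 0.0753] row [0.001 0.006 0.165] [-0.    -0.002 -0.001] rows>= 1.0
[ 0.35133955 -0.38578098  0.78242932]
```

>>> apply_moves([
  [0, 0, 0.08, 0, 0, 0],
  [0, 0, 0.165, 0, 0, 0],
  [0, 0, 0.165, 0, 0, 0],
])

```text
clock: 7.62
tcp_pos: [0.6021, 0.3015, 0.0289]
orientation: [3.117, 0.377, -0.007]
contact_force: [0.6, -0.2, 0.4]
grip_width: 0.0853
gripper_force: 0.0
```

>>> apply_moves([
  [0, 0, 0, 0, 0, 0],
  [0, 0, 0, 0, 0, 0],
  [0, 0, 0, 0, 0, 0],
  [0, 0, 0, 0, 0, 0],
  [0, 0, 0, 0, 0, 0],
], claw=0, newtons=30)

```text
clock: 8.25
tcp_pos: [0.6041, 0.3028, 0.032]
orientation: [-3.119, -0.377, -0.0]
contact_force: [1.0, 0.9, 0.1]
grip_width: 0.0001
gripper_force: 0.0
```

```bash
python3 -c "
from h import *
T=r.grab_frame('top');S=r.grab_frame('scene');o=r.get_obs()
print(o['tcp_pos'],o['grip_width'],proj(S,o['tcp_pos']),proj(S,[.606,.3015,.062]),proj(S,[.606,.3015,0]),S['eye'],S['attitude'])
f=lambda a:cv2.resize(a[:,:,::-1],None,fx=4,fy=4,interpolation=3)
cv2.imwrite('pics/g2.png',np.hstack([f(T['pixels'][125:225,185:285]),f(S['pixels'][220:320,360:460])]))"
```

```text
[0.60401473 0.30273432 0.03192371] -0.00011319327275953254 [409.71755792 266.86195297] [410.5617895  263.61104633] [407.65010546 270.96438387] [1.23913103 0.31131774 1.48891183] [0.33458211 0.5078169  1.95997529]
```

View pics/g2.png

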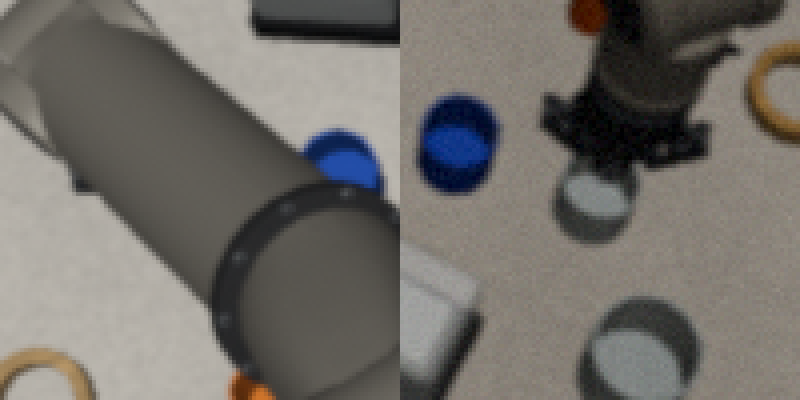

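```bash
python3 -c "
from h import *
S=r.grab_frame('scene')['pixels'][:,:,::-1].astype(int);s0=cv2.imread('pics/s0.png').astype(int)
f=lambda a:cv2.resize(a.clip(0,255).astype(np.uint8),None,fx=9,fy=9,interpolation=2)
a=S[245:290,392:436]*1.6;b=s0[245:290,392:436]*1.6
cv2.imwrite('pics/g3.png',np.hstack([f(a),f(b)]))"
```

```text
(no output)
```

View pics/g3.png

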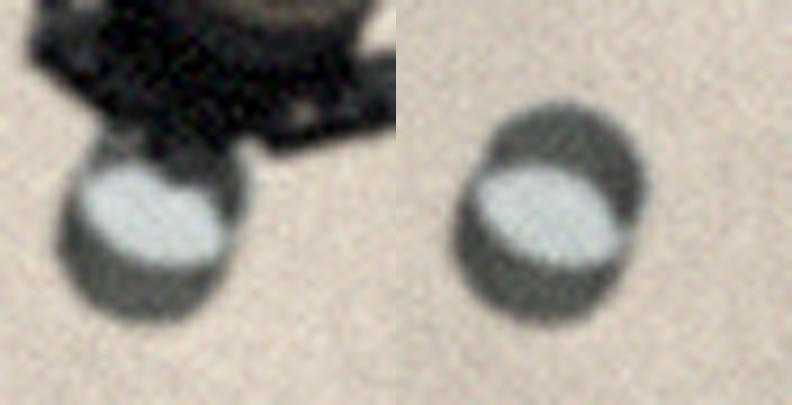

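>>> apply_moves([
  [0, 0, 0.04, 0, 0, 0],
  [0, 0, 0.08, 0, 0, 0],
  [0, 0, 0.08, 0, 0, 0],
])

```text
clock: 8.78
tcp_pos: [0.603, 0.3021, 0.0102]
orientation: [3.118, 0.377, -0.004]
contact_force: [-0.9, -0.1, 0.5]
grip_width: 0.0002
gripper_force: 0.0
```

```bash
python3 -c "
from h import *
P=r.grab_frame('scene');S=P['pixels'][:,:,::-1].astype(int);o=r.get_obs();print(o['tcp_pos'],o['contact_force'],proj(P,o['tcp_pos']))
f=lambda a:cv2.resize(a.clip(0,255).astype(np.uint8),None,fx=9,fy=9,interpolation=2)
cv2.imwrite('pics/g4.png',f(S[245:290,392:436]*1.6))"
```

```text
[0.60342488 0.30242325 0.01090723] [0.07606396 0.27691953 1.21393523] [408.70857476 269.13299471]
```

View pics/g4.png

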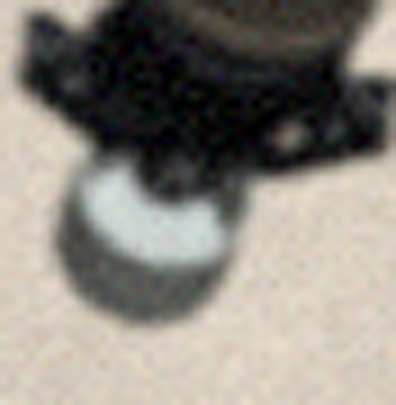

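>>> apply_moves([
  [0, 0, 0.02, 0, 0, 0],
  [0, 0, 0.04, 0, 0, 0],
  [0, 0, 0.04, 0, 0, 0],
])

```text
clock: 9.2
tcp_pos: [0.6037, 0.3025, 0.0013]
orientation: [3.119, 0.377, -0.001]
contact_force: [-0.2, -0.4, -1.1]
grip_width: -0.0003
gripper_force: 0.0
```

>>> apply_moves([
  [0, 0, 0.02, 0, 0, 0],
  [0, 0, 0.04, 0, 0, 0],
  [0, 0, 0.04, 0, 0, 0],
])

```text
clock: 9.57
tcp_pos: [0.6036, 0.3025, -0.0088]
orientation: [3.118, 0.377, -0.002]
contact_force: [0.0, 0.3, -0.4]
grip_width: 0.0
gripper_force: 0.0
```

>>> apply_moves([
  [0, 0, 0.015, 0, 0, 0],
  [0, 0, 0.03, 0, 0, 0],
  [0, 0, 0.03, 0, 0, 0],
])

```text
clock: 9.95
tcp_pos: [0.6037, 0.3025, -0.0161]
orientation: [3.119, 0.377, -0.001]
contact_force: [0.1, 1.1, -0.1]
grip_width: 0.0006
gripper_force: 0.0
```

>>> apply_moves([
  [0, 0, 0.02, 0, 0, 0],
  [0, 0, 0.02, 0, 0, 0],
])

```text
clock: 10.2
tcp_pos: [0.6045, 0.3032, -0.0201]
orientation: [-3.118, -0.377, -0.002]
contact_force: [-0.0, -0.5, 3.9]
grip_width: 0.0002
gripper_force: 1.6
```

>>> apply_moves([
  [0, 0, 0.02, 0, 0, 0],
  [0, 0, 0.02, 0, 0, 0],
])

```text
clock: 10.45
tcp_pos: [0.6066, 0.3038, -0.021]
orientation: [-3.118, -0.377, -0.008]
contact_force: [-5.9, -5.5, 28.2]
grip_width: -0.0001
gripper_force: 6.0
```

>>> apply_moves([
  [0, 0, -0.2, 0, 0, 0],
  [0, 0, -0.4, 0, 0, 0],
  [0, 0, -0.4, 0, 0, 0],
  [0, 0, -0.4, 0, 0, 0],
])

```text
clock: 10.95
tcp_pos: [0.6037, 0.3023, 0.0738]
orientation: [3.118, 0.377, -0.001]
contact_force: [-0.3, 0.0, -0.4]
grip_width: -0.0001
gripper_force: 0.0
```

>>> apply_moves([
  [0, 0, 0, 0, 0, 0],
  [0, 0, 0, 0, 0, 0],
  [0, 0, 0, 0, 0, 0],
  [0, 0, 0, 0, 0, 0],
], claw=1)

```text
clock: 11.45
tcp_pos: [0.6039, 0.3027, 0.074]
orientation: [3.119, 0.377, -0.001]
contact_force: [-0.2, 0.0, 0.5]
grip_width: 0.0724
gripper_force: 0.0
```

```bash
python3 -c "
from h import *
S=r.grab_frame('scene');o=r.get_obs()
for q in r.outline_of(S,'reflector'):
  m=q['pixels'];v,u=np.nonzero(m)
  if abs(u.mean()-409)<8 and abs(v.mean()-269)<12: print(u.mean(),v.mean(),m.sum(),fit([(S,m)],lambda x:cyl(x[0],x[1],0,.062,.062),[.606,.3015],[.01,.01]))
go([.606,.3015,.0105],0.241);print(o['grip_width'])"
```

```text
409.19274376417235 267.97278911564626 441 (array([0.60862129, 0.30204317]), np.float64(0.9368983957219251))
yaw 0.241 pos [0.604  0.3028 0.0742] row [0.007 0.007 0.255] [ 0.  0. -0.] rows>= 2.0
0.07903012187730336
```

>>> apply_moves([
  [0.012, 0.006, 0, 0, 0, 0],
  [0.012, 0.006, 0.1, 0, 0, 0],
  [0.012, 0.006, 0.2, 0, 0, 0],
  [0.012, 0.006, 0.255, 0, 0, 0],
  [0.012, 0.006, 0.255, 0, 0, 0],
])

```text
clock: 12.18
tcp_pos: [0.6068, 0.3016, 0.0097]
orientation: [3.118, 0.377, -0.003]
contact_force: [-0.7, -0.5, 1.3]
grip_width: 0.0854
gripper_force: 0.0
```

>>> apply_moves([
  [0, 0, 0, 0, 0, 0],
  [0, 0, 0, 0, 0, 0],
  [0, 0, 0, 0, 0, 0],
  [0, 0, 0, 0, 0, 0],
  [0, 0, 0, 0, 0, 0],
], claw=0, newtons=30)

```text
clock: 12.8
tcp_pos: [0.6082, 0.3025, 0.0123]
orientation: [-3.118, -0.377, -0.003]
contact_force: [-1.1, -1.0, 6.1]
grip_width: 0.0607
gripper_force: 32.0
```

>>> apply_moves([
  [0, 0, -0.1, 0, 0, 0],
  [0, 0, -0.3, 0, 0, 0],
  [0, 0, -0.52, 0, 0, 0],
  [0, 0, -0.52, 0, 0, 0],
])

```text
clock: 13.3
tcp_pos: [0.6104, 0.3042, 0.1467]
orientation: [-3.115, -0.376, -0.015]
contact_force: [0.2, 0.2, -1.7]
grip_width: 0.0604
gripper_force: 33.0
```

```bash
python3 -c "
from h import *
go([.594,-.021,.142],0.241);S=r.grab_frame('scene')
for q in r.outline_of(S,'reflector'): print(q['rect'],q['conf'])
print(r.get_obs()['grip_width'],r.get_obs()['contact_force'])"
```

```text
yaw 0.24 pos [0.6104 0.3042 0.1467] row [-0.374  1.248  0.012] [-0.002 -0.006 -0.   ] rows>= 6.0
[406.4, 292.3, 33.9, 37.4] 0.92
[407.4, 241.4, 21.6, 26.4] 0.86
[360.8, 245.7, 25.7, 23.8] 0.73
[238.8, 158.8, 19.2, 42.9] 0.56
0.06077635127321519 [ 0.02244161 -0.724079   -2.26919851]
```

>>> apply_moves([
  [-0.07, 0.2, 0, 0, 0, 0],
  [-0.14, 0.4, 0, 0, 0, 0],
  [-0.21, 0.6, 0, 0, 0, 0],
  [-0.24, 0.8, 0, 0, 0, 0],
  [-0.24, 0.8, 0, 0, 0, 0],
])

```text
clock: 14.02
tcp_pos: [0.5959, 0.0864, 0.1384]
orientation: [3.117, 0.364, -0.006]
contact_force: [-0.4, 0.3, -1.1]
grip_width: 0.0604
gripper_force: 33.1
```

>>> apply_moves([
  [-0.06, 0.2, 0, 0, 0, 0],
  [-0.13, 0.38, 0, 0, 0, 0],
  [-0.13, 0.45, 0, 0, 0, 0],
  [-0.13, 0.45, 0, 0, 0, 0],
  [-0.13, 0.45, 0, 0, 0, 0],
])

```text
clock: 14.65
tcp_pos: [0.5918, -0.0208, 0.1401]
orientation: [-3.117, -0.382, 0.001]
contact_force: [-0.3, 0.1, -1.5]
grip_width: 0.0605
gripper_force: 33.1
```

```bash
python3 -c "
from h import *
go([.594,-.021,.10],0.241);S=r.grab_frame('scene');T=r.grab_frame('top');o=r.get_obs();print(o['grip_width'],o['contact_force'])
t=np.array(o['tcp_pos']);z0=t[2]+.024-.0345
for p in (S,T):
 for q in r.outline_of(p,'reflector'):
  m=q['pixels'];v,u=np.nonzero(m);c=proj(p,[t[0],t[1],z0+.031])
  if np.hypot(u.mean()-c[0],v.mean()-c[1])<20: print(q['rect'],q['conf'],c)
f=lambda a:cv2.resize(a[:,:,::-1],None,fx=4,fy=4,interpolation=2)
cv2.imwrite('pics/h1.png',np.hstack([f(S['pixels'][165:265,270:370]),f(T['pixels'][125:225,285:385])]))"
```

```text
yaw 0.244 pos [ 0.5918 -0.0208  0.1401] row [0.008 0.003 0.16 ] [-0.001  0.     0.002] rows>= 1.0
0.06052491055329884 [-0.51483908  0.59797014 -1.00142759]
[310.0, 194.9, 15.5, 22.4] 0.8 [317.73378587 205.15777997]
[327.4, 167.2, 7.2, 11.9] 0.5 [338.46565016 165.19653538]
```

View pics/h1.png

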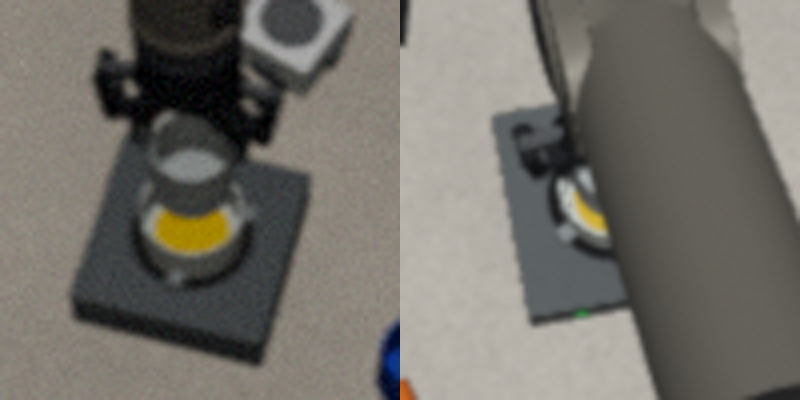

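>>> apply_moves([
  [0.008, 0.003, 0.05, 0, 0, 0],
  [0.008, 0.003, 0.12, 0, 0, 0],
  [0.008, 0.003, 0.19, 0, 0, 0],
  [0.008, 0.003, 0.25, 0, 0, 0],
  [0.008, 0.003, 0.25, 0, 0, 0],
])

```text
clock: 15.48
tcp_pos: [0.5927, -0.0239, 0.0762]
orientation: [-3.118, -0.377, 0.005]
contact_force: [0.0, -0.1, -0.6]
grip_width: 0.0605
gripper_force: 33.1
```

>>> apply_moves([
  [0, 0, 0.012, 0, 0, 0],
  [0, 0, 0.024, 0, 0, 0],
  [0, 0, 0.024, 0, 0, 0],
])

```text
clock: 15.85
tcp_pos: [0.5942, -0.0238, 0.0723]
orientation: [3.119, 0.377, 0.001]
contact_force: [0.4, 0.2, -1.6]
grip_width: 0.0607
gripper_force: 33.1
```

>>> apply_moves([
  [0, 0, 0.012, 0, 0, 0],
  [0, 0, 0.012, 0, 0, 0],
])

```text
clock: 16.1
tcp_pos: [0.5939, -0.0239, 0.069]
orientation: [3.119, 0.377, -0.0]
contact_force: [-0.5, 0.5, -0.7]
grip_width: 0.0608
gripper_force: 33.1
```

>>> apply_moves([
  [0, 0, 0.01, 0, 0, 0],
  [0, 0, 0.01, 0, 0, 0],
])

```text
clock: 16.35
tcp_pos: [0.5945, -0.0238, 0.0674]
orientation: [3.119, 0.377, 0.001]
contact_force: [-1.3, 0.0, 5.8]
grip_width: 0.0608
gripper_force: 33.7
```

>>> apply_moves([
  [0, 0, -0.004, 0, 0, 0],
  [0, 0, -0.004, 0, 0, 0],
  [0, 0, -0.004, 0, 0, 0],
  [0, 0, -0.004, 0, 0, 0],
  [0, 0, -0.004, 0, 0, 0],
], claw=1)

```text
clock: 16.98
tcp_pos: [0.594, -0.0238, 0.0675]
orientation: [-3.119, -0.377, 0.0]
contact_force: [-0.3, -0.3, -0.7]
grip_width: 0.0852
gripper_force: 0.0
```

>>> apply_moves([
  [0, 0, -0.1, 0, 0, 0],
  [0, 0, -0.3, 0, 0, 0],
  [0, 0, -0.55, 0, 0, 0],
  [-0.1, -0.3, -0.75, 0, 0, 0],
  [-0.2, -0.5, -0.75, 0, 0, 0],
])

```text
clock: 17.6
tcp_pos: [0.5294, 0.0704, 0.2536]
orientation: [-3.119, -0.374, -0.008]
contact_force: [0.8, 0.8, -0.6]
grip_width: 0.0856
gripper_force: 0.0
```

>>> apply_moves([
  [-0.3, -0.6, 0, 0, 0, 0],
  [-0.3, -0.6, 0, 0, 0, 0],
  [-0.3, -0.6, 0, 0, 0, 0],
])

```text
clock: 17.98
tcp_pos: [0.4176, 0.1992, 0.2512]
orientation: [3.118, 0.381, 0.001]
contact_force: [0.2, 0.5, -0.1]
grip_width: 0.0854
gripper_force: 0.0
```

```bash
python3 - <<'E'
from h import *
np.set_printoptions(precision=4,suppress=True)
S=r.grab_frame('scene');T=r.grab_frame('top')
go([.4445,.240,.17],0.241)
X=[.594,-.022,.086]
v=[]
for p in(S,T):
  c=proj(p,X)
  for n in('reflector',):
    for q in r.outline_of(p,n):
      m=q['pixels'];y,x=np.nonzero(m)
      if np.hypot(x.mean()-c[0],y.mean()-c[1])<25: print(n,q['rect'],q['conf'],c);v.append((p,m))
f=lambda a:cv2.resize(a[:,:,::-1],None,fx=5,fy=5,interpolation=2)
cv2.imwrite('pics/k1.png',np.hstack([f(S['pixels'][175:255,280:360]),f(T['pixels'][135:215,300:380])]))
E
```

```text
yaw 0.249 pos [0.4165 0.2013 0.2514] row [ 0.147 -0.122  0.326] [-0.    -0.     0.005] rows>= 2.0
reflector [308.2, 203.6, 18.9, 25.5] 0.89 [317.471  216.8883]
reflector [332.7, 155.2, 17.9, 30.4] 0.9 [338.413  170.5012]
```

View pics/k1.png

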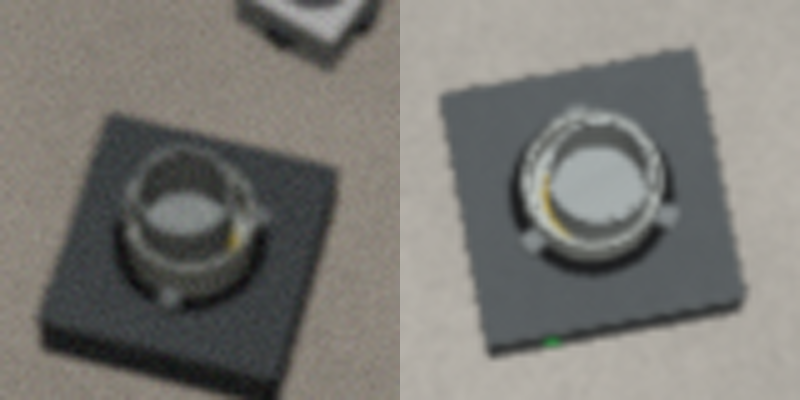

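>>> apply_moves([
  [0.145, -0.125, 0.15, 0, 0, 0],
  [0.145, -0.125, 0.326, 0, 0, 0],
  [0.145, -0.125, 0.326, 0, 0, 0],
  [0.145, -0.125, 0.326, 0, 0, 0],
])

```text
clock: 18.68
tcp_pos: [0.4487, 0.2355, 0.1705]
orientation: [-3.119, -0.374, -0.001]
contact_force: [-0.1, 0.7, 0.8]
grip_width: 0.0853
gripper_force: 0.0
```

```bash
python3 - <<'E'
from h import *
np.set_printoptions(precision=4,suppress=True)
S=r.grab_frame('scene');T=r.grab_frame('top')
go([.4445,.240,.037],0.241)
print(onz(T,(341.4,170),.117),onz(T,(339.6,172),.059),onz(S,(317.0,204),.117))
for q in r.outline_of(S,'diffuser'):
  m=q['pixels'];v,u=np.nonzero(m)
  if abs(u.mean()-408)<8 and abs(v.mean()-217)<10: print(u.mean(),v.mean(),m.sum(),q['conf'],fit([(S,m)],lambda x:cyl(x[0],x[1],0,.042,.085),[.4445,.24],[.01,.01]))
E
```

```text
yaw 0.239 pos [0.4489 0.2361 0.1713] row [-0.015 -0.019  0.537] [-0.    -0.002 -0.001] rows>= 3.0
[ 0.5882 -0.0301  0.117 ] [ 0.5956 -0.026   0.059 ] [ 0.5677 -0.0359  0.117 ]
409.5407407407407 217.33703703703705 270 0.82 (array([0.4468, 0.2413]), np.float64(0.9245283018867925))
```

>>> apply_moves([
  [-0.011, -0.02, 0.1, 0, 0, 0],
  [-0.011, -0.02, 0.25, 0, 0, 0],
  [-0.011, -0.02, 0.4, 0, 0, 0],
  [-0.011, -0.02, 0.535, 0, 0, 0],
  [-0.011, -0.02, 0.535, 0, 0, 0],
])

```text
clock: 19.45
tcp_pos: [0.4429, 0.2394, 0.0349]
orientation: [3.117, 0.377, -0.004]
contact_force: [-0.5, -0.4, 1.0]
grip_width: 0.0859
gripper_force: 0.0
```

>>> apply_moves([
  [0, 0, 0, 0, 0, 0],
  [0, 0, 0, 0, 0, 0],
  [0, 0, 0, 0, 0, 0],
  [0, 0, 0, 0, 0, 0],
  [0, 0, 0, 0, 0, 0],
], claw=0, newtons=25)

```text
clock: 20.08
tcp_pos: [0.4449, 0.241, 0.0374]
orientation: [-3.118, -0.377, -0.004]
contact_force: [-0.1, -0.7, 7.8]
grip_width: 0.0408
gripper_force: 24.3
```

>>> apply_moves([
  [0, 0, -0.1, 0, 0, 0],
  [0, 0, -0.3, 0, 0, 0],
  [0, 0, -0.5, 0, 0, 0],
  [0, 0, -0.64, 0, 0, 0],
  [0, 0, -0.64, 0, 0, 0],
])

```text
clock: 20.7
tcp_pos: [0.4455, 0.2416, 0.1991]
orientation: [-3.117, -0.377, -0.01]
contact_force: [-0.2, 0.3, -0.9]
grip_width: 0.0404
gripper_force: 25.6
```

```bash
python3 -c "
from h import *
go([.594,-.0245,.195],0.241);o=r.get_obs();print(o['grip_width'],o['contact_force'])"
```

```text
yaw 0.241 pos [0.4455 0.2416 0.1991] row [0.323 1.175 0.017] [-0.001 -0.004 -0.   ] rows>= 5.0
0.040352634820175474 [-0.23703293  0.29020274 -0.89510856]
```

>>> apply_moves([
  [0.06, 0.2, 0, 0, 0, 0],
  [0.12, 0.4, 0, 0, 0, 0],
  [0.18, 0.6, 0, 0, 0, 0],
  [0.22, 0.75, 0, 0, 0, 0],
  [0.22, 0.75, 0, 0, 0, 0],
])

```text
clock: 21.32
tcp_pos: [0.5423, 0.0671, 0.1942]
orientation: [3.119, 0.367, -0.003]
contact_force: [-0.7, 0.8, -0.3]
grip_width: 0.0409
gripper_force: 25.6
```

>>> apply_moves([
  [0.05, 0.2, 0, 0, 0, 0],
  [0.1, 0.35, 0, 0, 0, 0],
  [0.1, 0.425, 0, 0, 0, 0],
  [0.1, 0.425, 0, 0, 0, 0],
  [0.1, 0.425, 0, 0, 0, 0],
])

```text
clock: 21.95
tcp_pos: [0.5906, -0.0235, 0.1955]
orientation: [-3.117, -0.381, 0.001]
contact_force: [0.1, 0.1, -0.2]
grip_width: 0.0406
gripper_force: 25.7
```

```bash
python3 - <<'E'
from h import *
np.set_printoptions(precision=4,suppress=True)
S=r.grab_frame('scene');o=r.get_obs();t=o['tcp_pos'];z0=t[2]-.0374
go([.594,-.0245,.108],0.241)
m=cv2.inRange(cv2.cvtColor(S["pixels"],cv2.COLOR_RGB2HSV),(0,150,40),(18,255,255))
c=proj(S,[t[0],t[1],z0+.0425]);k,l,st,ce=cv2.connectedComponentsWithStats(m)
print(c,proj(S,[t[0],t[1],z0]),[(st[i],ce[i]) for i in range(1,k) if abs(ce[i]-c).max()<25 and st[i][4]>15],o['grip_width'])
E
```

```text
yaw 0.244 pos [ 0.5907 -0.0235  0.1957] row [0.012 0.008 0.351] [-0.001  0.     0.002] rows>= 2.0
[316.9882 198.0911] [317.1906 204.9498] [(array([309, 187,  15,  25, 299], dtype=int32), array([316.388 , 198.1739]))] 0.04023478362956377
```

>>> apply_moves([
  [0.012, 0.006, 0.05, 0, 0, 0],
  [0.012, 0.006, 0.13, 0, 0, 0],
  [0.012, 0.006, 0.22, 0, 0, 0],
  [0.012, 0.006, 0.3, 0, 0, 0],
  [0.012, 0.006, 0.35, 0, 0, 0],
])

```text
clock: 22.62
tcp_pos: [0.5938, -0.026, 0.1065]
orientation: [-3.118, -0.379, 0.003]
contact_force: [-0.5, 0.4, -1.3]
grip_width: 0.0403
gripper_force: 25.7
```

>>> apply_moves([
  [0, 0, 0, 0, 0, 0],
  [0, 0, 0.012, 0, 0, 0],
  [0, 0, 0.024, 0, 0, 0],
  [0, 0, 0.024, 0, 0, 0],
])

```text
clock: 23.12
tcp_pos: [0.5947, -0.0267, 0.1023]
orientation: [3.119, 0.377, 0.0]
contact_force: [-0.3, 0.4, -1.0]
grip_width: 0.0403
gripper_force: 25.7
```

>>> apply_moves([
  [0, 0, 0.014, 0, 0, 0],
  [0, 0, 0.014, 0, 0, 0],
])

```text
clock: 23.38
tcp_pos: [0.5945, -0.0267, 0.0984]
orientation: [3.119, 0.377, -0.001]
contact_force: [0.2, -0.2, -0.7]
grip_width: 0.0407
gripper_force: 25.7
```

>>> apply_moves([
  [0, 0, 0.01, 0, 0, 0],
  [0, 0, 0.01, 0, 0, 0],
])

```text
clock: 23.62
tcp_pos: [0.595, -0.0266, 0.0966]
orientation: [3.119, 0.377, 0.001]
contact_force: [-0.8, -0.2, 2.2]
grip_width: 0.0406
gripper_force: 25.9
```

>>> apply_moves([
  [0, 0, 0, 0, 0, 0],
  [0, 0, 0, 0, 0, 0],
  [0, 0, 0, 0, 0, 0],
  [0, 0, 0, 0, 0, 0],
  [0, 0, 0, 0, 0, 0],
], claw=1)

```text
clock: 24.25
tcp_pos: [0.5947, -0.0267, 0.0961]
orientation: [3.119, 0.377, -0.0]
contact_force: [0.2, 0.4, 0.4]
grip_width: 0.0852
gripper_force: 0.0
```

>>> apply_moves([
  [0, 0, -0.1, 0, 0, 0],
  [0, 0, -0.3, 0, 0, 0],
  [0, 0, -0.5, 0, 0, 0],
  [-0.1, 0.25, -0.6, 0, 0, 0],
  [-0.2, 0.5, -0.6, 0, 0, 0],
])

```text
clock: 24.88
tcp_pos: [0.5792, -0.1469, 0.2483]
orientation: [3.117, 0.382, 0.007]
contact_force: [0.3, -1.1, 0.4]
grip_width: 0.0855
gripper_force: 0.0
```

>>> apply_moves([
  [-0.3, 0.4, 0, 0, 0, 0],
  [-0.3, 0.4, 0, 0, 0, 0],
  [-0.3, 0.4, 0, 0, 0, 0],
  [-0.3, 0.4, 0, 0, 0, 0],
], claw=0)

```text
clock: 25.38
tcp_pos: [0.529, -0.261, 0.2456]
orientation: [-3.118, -0.377, -0.001]
contact_force: [0.4, 1.3, -0.6]
grip_width: 0.0117
gripper_force: 0.0
```

```bash
python3 - <<'E'
from h import *
np.set_printoptions(precision=4,suppress=True)
S=r.grab_frame('scene');T=r.grab_frame('top');P={}
for nm,p in(("S",S),("T",T)):
    hsv=cv2.cvtColor(p["pixels"],cv2.COLOR_RGB2HSV);m=cv2.inRange(hsv,(20,120,80),(34,255,255));c=proj(p,[.537,-.309,.128])
    k,_,st,ce=cv2.connectedComponentsWithStats(m)
    for i in range(1,k):
        if abs(ce[i]-c).max()<12 and st[i][4]>20: print(nm,st[i],ce[i],onz(p,ce[i],.128));P[nm]=ce[i]
if len(P)==2: print(tri(S,P["S"],T,P["T"]))
L=lambda p,n:[(d["point"].round(1) if hasattr(d["point"],"round") else d["point"],d["conf"]) for d in r.landmark_of(p,n)]
for n in("lever_hinge","lever_pad","enabler"): print(n,L(S,n),L(T,n))
# enabler box fit
def box(x):
    c,s=np.cos(x[2]),np.sin(x[2]); return [[x[0]+.07*c*a-.045*s*b,x[1]+.07*s*a+.045*c*b,z] for a in(-1,1) for b in(-1,1) for z in(0,.05)]
for p in(S,T):
  c=proj(p,[.6,-.28,.05])
  for d in r.outline_of(p,"enabler"):
    v,u=np.nonzero(d["pixels"])
    if np.hypot(u.mean()-c[0],v.mean()-c[1])<15: print(d["rect"],fit([(p,d["pixels"])],box,[.59,-.285,.42],[.01,.01,.1]));break
go([.535,-.309,.14],0.241)
print(r.get_obs()["grip_width"],[ (q["rect"],q["conf"]) for q in r.search_frame(S,"diffuser")])
f=lambda a:cv2.resize(a[:,:,::-1],None,fx=5,fy=5,interpolation=2)
cv2.imwrite('pics/l1.png',np.hstack([f(S['pixels'][140:240,225:345][:, :]),]))
E
```

```text
S [241 159  12  12 115] [246.2261 164.3304] [ 0.539  -0.3065  0.128 ]
T [432 180  10  14 107] [437.1776 186.215 ] [ 0.5346 -0.3009  0.128 ]
(array([ 0.5365, -0.3049,  0.1242]), np.float64(0.006409364137339547))
lever_hinge [([245.0, 200.6], 0.85)] [([420.0, 160.9], 0.85)]
lever_pad [([246.0, 162.4], 0.73)] [([437.0, 185.1], 0.51)]
enabler [([245.9, 193.8], 0.56)] [([422.9, 179.4], 0.76)]
[231.7, 158.1, 31.2, 58.7] (array([ 0.58  , -0.2906,  0.4425]), np.float64(0.8393149936236108))
[405.3, 152.5, 35.3, 53.5] (array([ 0.5783, -0.2902,  0.4081]), np.float64(0.6609097918272937))
yaw 0.241 pos [ 0.529  -0.2612  0.2456] row [-0.022  0.191  0.422] [-0.  0.  0.] rows>= 2.0
-0.0002839965988010712 [([418.7, 184.1, 27.7, 30.4], 0.84), ([310.7, 204.0, 12.8, 16.7], 0.61), ([397.9, 157.5, 23.3, 30.8], 0.6)]
```

>>> apply_moves([
  [-0.042, 0.196, 0.1, 0, 0, 0],
  [-0.042, 0.196, 0.3, 0, 0, 0],
  [-0.042, 0.196, 0.48, 0, 0, 0],
  [-0.042, 0.196, 0.48, 0, 0, 0],
  [-0.042, 0.196, 0.48, 0, 0, 0],
])

```text
clock: 26.55
tcp_pos: [0.5316, -0.3119, 0.1274]
orientation: [3.118, 0.377, 0.003]
contact_force: [-0.5, -0.0, 0.9]
grip_width: -0.0004
gripper_force: 0.0
```

>>> apply_moves([
  [0, 0, 0.02, 0, 0, 0],
  [0, 0, 0.04, 0, 0, 0],
  [0, 0, 0.04, 0, 0, 0],
])

```text
clock: 26.92
tcp_pos: [0.5302, -0.3116, 0.1157]
orientation: [3.119, 0.377, -0.0]
contact_force: [0.3, -0.2, 0.3]
grip_width: 0.0001
gripper_force: 0.0
```

>>> apply_moves([
  [0, 0, 0.02, 0, 0, 0],
  [0, 0, 0.04, 0, 0, 0],
  [0, 0, 0.04, 0, 0, 0],
])

```text
clock: 27.3
tcp_pos: [0.5299, -0.3114, 0.1049]
orientation: [-3.118, -0.377, 0.002]
contact_force: [-0.2, 0.2, -0.0]
grip_width: -0.0003
gripper_force: 0.0
```

>>> apply_moves([
  [0, 0, 0.02, 0, 0, 0],
  [0, 0, 0.02, 0, 0, 0],
])

```text
clock: 27.55
tcp_pos: [0.5305, -0.3117, 0.1004]
orientation: [3.119, 0.377, 0.0]
contact_force: [-0.1, 0.5, 0.7]
grip_width: -0.0001
gripper_force: 0.0
```

>>> apply_moves([
  [0, 0, 0.02, 0, 0, 0],
  [0, 0, 0.02, 0, 0, 0],
  [0, 0, 0.02, 0, 0, 0],
])

```text
clock: 27.92
tcp_pos: [0.5307, -0.3119, 0.0959]
orientation: [3.118, 0.377, 0.001]
contact_force: [0.9, -0.8, 3.8]
grip_width: -0.0004
gripper_force: 1.4
```

>>> apply_moves([
  [0, 0, 0.01, 0, 0, 0],
  [0, 0, 0.02, 0, 0, 0],
  [0, 0, 0.02, 0, 0, 0],
  [0, 0, 0.02, 0, 0, 0],
])

```text
clock: 28.42
tcp_pos: [0.5303, -0.3116, 0.0906]
orientation: [3.119, 0.377, -0.0]
contact_force: [-1.0, -0.5, 3.5]
grip_width: 0.0004
gripper_force: 1.8
```

```bash
python3 - <<'E'
from h import *
np.set_printoptions(precision=4,suppress=True)
S=r.grab_frame('scene');T=r.grab_frame('top');o=r.get_obs();t=o['tcp_pos']
print(t,o['contact_force'],proj(S,[t[0],t[1],t[2]+.024]),proj(T,[t[0],t[1],t[2]+.024]))
for nm,p in(("S",S),("T",T)):
    hsv=cv2.cvtColor(p["pixels"],cv2.COLOR_RGB2HSV);m=cv2.inRange(hsv,(20,120,60),(34,255,255));c=proj(p,[.537,-.309,.128])
    k,_,st,ce=cv2.connectedComponentsWithStats(m)
    print(nm,[(st[i],ce[i]) for i in range(1,k) if abs(ce[i]-c).max()<15 and st[i][4]>4])
f=lambda a:cv2.resize(a[:,:,::-1],None,fx=7,fy=7,interpolation=2)
cv2.imwrite('pics/l2.png',np.hstack([f(S['pixels'][145:225,222:278]),f(T['pixels'][140:220,395:451])]))
E
```

```text
[ 0.5303 -0.3117  0.0907] [-1.206  -1.4827  3.7157] [246.7315 164.0047] [440.0276 188.5601]
S [(array([241, 160,  12,  11,  85], dtype=int32), array([246.9529, 165.6118]))]
T [(array([434, 191,  13,   5,  49], dtype=int32), array([439.9592, 192.8571]))]
```

View pics/l2.png

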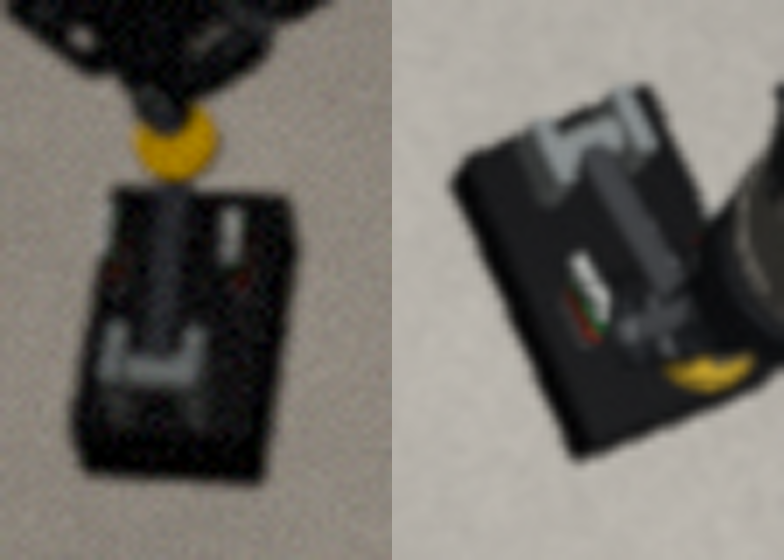

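>>> apply_moves([
  [0, 0, 0.01, 0, 0, 0],
  [0, 0, 0.02, 0, 0, 0],
  [0, 0, 0.03, 0, 0, 0],
  [0, 0, 0.04, 0, 0, 0],
  [0, 0, 0.04, 0, 0, 0],
])

```text
clock: 29.15
tcp_pos: [0.53, -0.3116, 0.0803]
orientation: [-3.119, -0.377, 0.001]
contact_force: [-1.8, -0.8, 5.5]
grip_width: 0.0001
gripper_force: 2.6
```

>>> apply_moves([
  [0, 0, 0.01, 0, 0, 0],
  [0, 0, 0.02, 0, 0, 0],
  [0, 0, 0.02, 0, 0, 0],
  [0, 0, 0.02, 0, 0, 0],
  [0, 0, 0.02, 0, 0, 0],
])

```text
clock: 29.78
tcp_pos: [0.53, -0.3118, 0.0756]
orientation: [3.119, 0.377, -0.001]
contact_force: [-1.8, -1.2, 6.2]
grip_width: -0.0005
gripper_force: 2.9
```

```bash
cat > lv.py <<'E'
from h import *
np.set_printoptions(precision=4,suppress=True)
F=[]
def pad(th,hx,hy,yw):
    a=.42-th; q=.110*np.cos(a)-.012*np.sin(a)
    return np.array([hx-np.cos(yw)*q,hy-np.sin(yw)*q,.075+.110*np.sin(a)+.012*np.cos(a)])
def ell(p,th,hx,hy,yw):
    a=.42-th;c=pad(th,hx,hy,yw);u=np.array([-np.cos(yw)*np.cos(a),-np.sin(yw)*np.cos(a),np.sin(a)]);v=np.array([np.sin(yw),-np.cos(yw),0])
    return np.array([proj(p,c+.02*(np.cos(t)*u+np.sin(t)*v)) for t in np.linspace(0,2*np.pi,60)])
hx,hy,yw=.624,-.268,.42
for _ in range(6): F.append(r.get_obs()['contact_force']); S=r.grab_frame('scene')
T=r.grab_frame('top');o=r.get_obs();print(o['tcp_pos'],np.mean(F,0))
s0=cv2.imread('pics/s0.png')[:,:,::-1];t0=cv2.imread('pics/t0.png')[:,:,::-1]
for nm,p,i0 in(("S",S,s0),("T",T,t0)):
    for im,ths in((i0,[0]),(p["pixels"],[.1,.2,.25,.3,.4])):
        m=cv2.inRange(cv2.cvtColor(np.ascontiguousarray(im),cv2.COLOR_RGB2HSV),(20,120,60),(34,255,255))
        c=proj(p,[.53,-.31,.115]);k,l,st,ce=cv2.connectedComponentsWithStats(m)
        print(nm,[st[i] for i in range(1,k) if abs(ce[i]-c).max()<16 and st[i][4]>4])
        for t in ths: e=ell(p,t,hx,hy,yw);print("  th",t,"L,T,R,B",e[:,0].min().round(1),e[:,1].min().round(1),e[:,0].max().round(1),e[:,1].max().round(1))
E
python3 lv.py
```

```text
[ 0.53   -0.3118  0.0756] [-2.0899 -0.8608  6.3933]
S [array([241, 159,  12,  12, 112], dtype=int32)]
  th 0 L,T,R,B 240.2 157.2 252.4 169.3
S [array([242, 161,  12,  11,  73], dtype=int32)]
  th 0.1 L,T,R,B 240.8 157.8 253.0 169.5
  th 0.2 L,T,R,B 241.4 158.7 253.5 170.0
  th 0.25 L,T,R,B 241.7 159.3 253.7 170.3
  th 0.3 L,T,R,B 241.9 160.0 254.0 170.7
  th 0.4 L,T,R,B 242.5 161.6 254.5 171.7
T [array([432, 180,  15,  15, 169], dtype=int32)]
  th 0 L,T,R,B 432.3 179.4 446.7 191.2
T [array([433, 192,  14,   6,  62], dtype=int32)]
  th 0.1 L,T,R,B 432.4 181.3 446.8 193.8
  th 0.2 L,T,R,B 432.3 183.1 446.5 196.0
  th 0.25 L,T,R,B 432.2 183.8 446.4 196.9
  th 0.3 L,T,R,B 432.1 184.5 446.1 197.8
  th 0.4 L,T,R,B 431.7 185.7 445.5 199.1
```

>>> apply_moves([
  [0, 0, 0.008, 0, 0, 0],
  [0, 0, 0.016, 0, 0, 0],
  [0, 0, 0.016, 0, 0, 0],
  [0, 0, 0.016, 0, 0, 0],
])

```text
clock: 30.62
tcp_pos: [0.5297, -0.3119, 0.0716]
orientation: [3.119, 0.377, -0.002]
contact_force: [-3.5, -1.2, 6.8]
grip_width: 0.0004
gripper_force: 3.3
```

```bash
python3 lv.py | grep -v th; python3 - <<'E'
from h import *
T=r.grab_frame('top');S=r.grab_frame('scene')
for p in(S,T):
  for n in('diffuser','reflector'):
    print(n,[(q['rect'],round(q['conf'],2)) for q in r.search_frame(p,n)])
# pointer and scale text view: classify pixels near scale in top view
im=T['pixels'][172:192,414:442].astype(int)
for row in im: print(''.join('W' if px.min()>110 else 'G' if px[1]>px[0]+12 and px[1]>px[2]+8 else 'R' if px[0]>px[1]+18 and px[0]<170 and px[2]>px[1]-25 else 'g' if px.mean()>48 else '.' for px in row))
E
```

```text
[ 0.5297 -0.3119  0.0716] [-2.8644 -1.3594  6.8349]
S [array([241, 159,  12,  12, 112], dtype=int32)]
S [array([242, 162,  12,  10,  71], dtype=int32)]
T [array([432, 180,  15,  15, 169], dtype=int32)]
T [array([433, 192,  14,   7,  65], dtype=int32)]
diffuser [([395.6, 155.9, 27.0, 33.9], 0.67), ([308.3, 204.2, 14.8, 17.3], 0.6), ([418.0, 186.3, 25.5, 29.6], 0.6)]
reflector [([361.0, 243.0, 23.4, 24.6], 0.71), ([307.8, 207.1, 18.6, 22.4], 0.57)]
diffuser [([215.0, 243.1, 31.2, 20.3], 0.92), ([334.7, 161.0, 10.0, 20.1], 0.79), ([257.3, 261.1, 24.5, 24.2], 0.72), ([402.8, 150.7, 42.5, 52.4], 0.17)]
reflector [([327.8, 160.6, 23.9, 23.4], 0.74), ([255.6, 156.2, 29.2, 24.4], 0.74)]
.............ggggg..........
.............ggggg..........
..............ggggg.........
..............ggggg.........
......ggg......ggggg........
......gWWg......gggg........
......gWWWg.....ggggg.......
......ggWWg......gggg.......
.......ggWWg.....ggggg......
.......ggWWW......ggg.......
......R.ggWWg.....gg........
......RR.GWWg...............
.......R.Gggg...gg..........
.......RRGG.....gggggg......
.......gR.G..ggggggggg......
........RR..ggggggggg.......
........RRR.gggggggg........
........g...gggggggg........
g...........ggg...gg........
g.................gg........
```

>>> apply_moves([
  [0, 0, 0.008, 0, 0, 0],
  [0, 0, 0.014, 0, 0, 0],
  [0, 0, 0.014, 0, 0, 0],
  [0, 0, 0.014, 0, 0, 0],
])

```text
clock: 31.78
tcp_pos: [0.5293, -0.3122, 0.0681]
orientation: [3.119, 0.376, -0.003]
contact_force: [-4.0, -1.4, 8.4]
grip_width: 0.0001
gripper_force: 3.6
```

```bash
python3 lv.py | grep -v th; python3 - <<'E'
from h import *
S=r.grab_frame('scene');T=r.grab_frame('top')
c=[.594,-.025]
for p in(S,T):
  d=[q for q in r.outline_of(p,'diffuser') if abs(q['rect'][0]+q['rect'][2]/2-proj(p,c+[.13])[0])<12]
  for q in d[:1]:
    print(q['rect'], [hull(p,cyl(*c,.117,.042,.027)).sum()/4, q['pixels'].sum()])
    h=np.array([proj(p,X) for X in cyl(*c,.059,.042,.085)]);print(h.min(0),h.max(0))
print(r.get_obs()['clock'],r.get_obs()['qvel'].round(3))
E
```

```text
[ 0.5293 -0.3122  0.0681] [-3.8095 -1.4392  7.7294]
S [array([241, 159,  12,  12, 112], dtype=int32)]
S [array([242, 162,  12,  10,  68], dtype=int32)]
T [array([432, 180,  15,  15, 169], dtype=int32)]
T [array([433, 192,  14,   7,  63], dtype=int32)]
[308.6, 203.3, 13.9, 18.6] [np.float64(195.0), np.int64(212)]
[309.50442804 201.883612  ] [323.25814299 226.22843488]
[333.8, 160.7, 12.6, 18.6] [np.float64(210.5), np.int64(229)]
[332.28487113 158.66912696] [347.19238514 179.35893241]
32.325 [ 0.001 -0.     0.001 -0.001  0.002  0.001 -0.002]
```

```bash
python3 -c "
from bench import r
print(r.hand_in())"
```

```text
the job is handed in; nothing more can be done
None
```

I handed the job in at about 32 s: the reflector is in the lamp housing, the diffuser is in the reflector, and the arm is still pressing the lever. I estimate the lever at 0.22–0.25 rad, inside the green band, from the 7.7 N push and how far the pad moved; I could not read the pointer in the pictures. My first grasp of the reflector closed above its rim, and a height check inside the cup pressed it with about 28 N before the second grasp held.

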